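# Snap the nest-box lid shut all round

## Task

The lid of the white ant-nest box has been laid on but not snapped down. Press its four orange rim sections down one at a time, going round the box, until every section has clicked fully shut and stays down. Nothing is to be picked up: do not lift, tip or shove the box, leave everything else on the desk where it is, and finish clear of everything.

Things in the scene. Friction and masses are not known exactly. Their poses are not given: they have to be found in the camera images.
- nest: the white ant-nest box with a clear window, 150 (its x) x 124 (its y) x 50 mm to the top of the window, plus the four orange rim sections; about 0.9 kg, standing loose on the desk. Origin: centre of its underside; z up; its x and y run along its sides. Its white corners are 50 mm high too
- clip_near_top (a point): centre of the top face of the orange snap-down rim section on the box's own -x side; the section is 68 mm long beside the edge and 20 mm wide, with flat top, its outer edge flush with the box's side apart from a 3 mm thick tongue hanging outside. The top is 60 mm above the desk when open and 54 mm when shut, so it stays 4 mm proud of the window; the point moves with the section
- clip_near (a joint): travel of that section, straight down, in m: 0 = open (up), 0.006 = clicked shut. It springs: 5 to 7 N pushes it down; if let go before half way (3 mm) it springs back up, past half way it snaps the rest of the way down onto a hard stop and stays
- clip_far_top (a point): centre of the top face of the orange snap-down rim section on the box's own +x side; the section is 68 mm long beside the edge and 20 mm wide, with flat top, its outer edge flush with the box's side apart from a 3 mm thick tongue hanging outside. The top is 60 mm above the desk when open and 54 mm when shut, so it stays 4 mm proud of the window; the point moves with the section
- clip_far (a joint): travel of that section, straight down, in m: 0 = open (up), 0.006 = clicked shut. It springs: 5 to 7 N pushes it down; if let go before half way (3 mm) it springs back up, past half way it snaps the rest of the way down onto a hard stop and stays
- clip_left_top (a point): centre of the top face of the orange snap-down rim section on the box's own +y side; the section is 92 mm long beside the edge and 20 mm wide, with flat top, its outer edge flush with the box's side apart from a 3 mm thick tongue hanging outside. The top is 60 mm above the desk when open and 54 mm when shut, so it stays 4 mm proud of the window; the point moves with the section
- clip_left (a joint): travel of that section, straight down, in m: 0 = open (up), 0.006 = clicked shut. It springs: 5 to 7 N pushes it down; if let go before half way (3 mm) it springs back up, past half way it snaps the rest of the way down onto a hard stop and stays
- clip_right_top (a point): centre of the top face of the orange snap-down rim section on the box's own -y side; the section is 92 mm long beside the edge and 20 mm wide, with flat top, its outer edge flush with the box's side apart from a 3 mm thick tongue hanging outside. The top is 60 mm above the desk when open and 54 mm when shut, so it stays 4 mm proud of the window; the point moves with the section
- clip_right (a joint): travel of that section, straight down, in m: 0 = open (up), 0.006 = clicked shut. It springs: 5 to 7 N pushes it down; if let go before half way (3 mm) it springs back up, past half way it snaps the rest of the way down onto a hard stop and stays
- dish: bystander: small white feeding bowl, 52 mm across, 16 mm high. Origin: centre of its underside
- jar: bystander: small clear jar with a blue cap, 48 mm across, 55 mm high. Origin: centre of its underside
- thumbscrew: bystander: steel thumbscrew standing on its head, 28 mm across, 30 mm high. Origin: centre of its underside
- driver: bystander: screwdriver with a blue handle, lying flat. Origin: on its underside, part-way along it
- brush: bystander: brush with a wooden handle, lying flat. Origin: on its underside, part-way along it
- bottle: bystander: white bottle with a blue label, 48 mm across, 110 mm high. Origin: centre of its underside
- spare_panel: bystander: loose orange acrylic panel, 90 x 60 x 6 mm, lying flat. Origin: centre of its underside
Mind the look-alikes: they are no part of the job. What is shaped like the nest but pink, red or yellow is not meant.

How it is judged (in metres and radians):
On the way, in this order (a step that is already met when the one before it is completed fails the run):
1. a first section is shut (value of joint any of clip_near, clip_far, clip_left, clip_right above 0.0048 m), for 0.1 s.
2. a second section, after the first, is shut ((value of joint each of clip_near, clip_far above 0.0048 m or value of joint each of clip_near, clip_left above 0.0048 m or value of joint each of clip_near, clip_right above 0.0048 m or value of joint each of clip_far, clip_left above 0.0048 m or value of joint each of clip_far, clip_right above 0.0048 m or value of joint each of clip_left, clip_right above 0.0048 m)), for 0.1 s.
3. a third section is shut ((value of joint each of clip_near, clip_far, clip_left above 0.0048 m or value of joint each of clip_near, clip_far, clip_right above 0.0048 m or value of joint each of clip_near, clip_left, clip_right above 0.0048 m or value of joint each of clip_far, clip_left, clip_right above 0.0048 m)), for 0.1 s.
4. the fourth section is shut (value of joint each of clip_near, clip_far, clip_left, clip_right above 0.0048 m), for 0.1 s.
At the end, for the whole second after the job is handed in: all four sections are down by more than 4.8 of their 6 mm (clicked shut), and the box stands level and still on the desk within 25 mm of where it began (value of joint each of clip_near, clip_far, clip_left, clip_right above 0.0048 m and distance of nest from where it was at the start of the episode below 0.025 m and angle between nest's own z axis and vertical below 0.03 rad and height (world z) of nest below 0.004 m and linear speed of nest below 0.02 m/s); the robot touches nothing.
It fails at once if the box is lifted or tipped (more than 10 mm up or 0.12 rad) (height (world z) of nest above 0.01 m or angle between nest's own z axis and vertical above 0.12 rad).
It fails at once if the box is shoved more than 25 mm (distance of nest from where it was at the start of the episode above 0.025 m).
It fails at once if a bystander is moved more than 20 mm (distance of any of dish, jar, thumbscrew, driver, brush, bottle, spare_panel from where it was at the start of the episode above 0.02 m).
It also fails if it takes over 51 s, if anything falls off the work surface, if the arm or the gripper's body presses on something with over 40 N, if the wrist force passes 120 N, or if a joint passes its speed limit or range.

## Robot

A 6-joint arm with a two-finger parallel gripper is mounted at the origin on the work surface. World frame = base frame: x ahead of the robot, y to its left, z up, the work surface at z = 0. Lengths are in mm, angles in rad, forces in N, time in s.
With the tool pointing down it reaches from about 375 to 925 mm from the base axis. Payload 5.7 kg.
Tool frame: the origin (TCP) lies midway between the tips of the shut fingers; the grasp point (between the pads) lies r.tcp_to_grasp behind it (r.tcp_to_grasp is the distance from the TCP to the grasp point, in mm); z points along the fingers, y is the direction in which the jaws open and shut (so a half turn about z gives the same grasp; the last joint's range is limited). The gripper opens to 85 mm and grips with 20 to 120 N. Pads are 22 mm wide; open, the fingers measure 114 mm over their backs; the gripper's body (76 mm by 85 mm) begins 54 mm behind the grasp point. The pads swing forward as they close: fully open they stand 13 mm farther back than shut.
Start: joints at [1.002, 0.359, 1.51, -0, 1.272, -0.115], TCP at [263.019, 539.244, 231.267] pointing down, gripper open.
Joint ranges: [-2.97, 2.97], [-1.01, 2.36], [0.21, 2.38], [-0.96, 4.11], [0.2, 2.71], [-2.98, 2.98]. Speed limits (rad/s): [2.39, 2.39, 3.14, 3.14, 3.14, 3.14].

## Interface

Orientations are given as a unit quaternion [w, x, y, z].
In Python, from bench import r, get_image gives the robot as it stands.
- The arm moves only by the shell command python3 -m handwheel 'ROWS' [FORCE]. ROWS is JSON, one flat list of numbers, 7 for each row, row after row: the shift along the tool's x, y, z in m, then the turn, a rotation vector about the tool's x, y, z in degrees, then the gripper's target within -1 to 1 (shut at 1, half-way at 0, fully open at -1). In form: [dx, dy, dz, ax, ay, az, gripper, dx, dy, dz, ax, ay, az, gripper, ...]. A call has 1 to 10 rows; each row is the pose to reach, as a shift and turn from the pose commanded when the call began, along the tool's axes at that moment; what a row does not reach only later rows make up. A row lasts 1/12 s, in which the tool goes at most 41.7 mm and 7.16 degrees, less where a joint would pass 70% of its speed; a pose out of reach is approached as far as the arm can. A call with a gripper value outside its range is refused whole. The fingers move at their own pace and stop on an object; FORCE is the grip in N (left out, the last holds). Time passes only in rows, so rows that repeat a pose let the fingers close. It gives the time, the measured TCP pose, the force and the opening at its end, in the units of the state.
- r.sense(): the state, without advancing time (a new reading comes with each control period).
- get_image(name): name is "scene" or "top" or "wrist"; returns a dict with "color" (400x640x3 uint8, red, green, blue), "intrinsics" (3x3 intrinsics, pixels), "rvec" (rotation vector, rad) and "tvec" (3), from world to camera coordinates, as OpenCV has them. Camera axes: x right, y down, z forward; pixel columns grow to the right and rows downward; lengths in mm; the calibration is good to about 2 mm. A picture is of the moment at which its call begins. There is no depth.
- r.finish_job(): hands the job in, once; it reports no verdict.
The state is a dict: "time_s": time; "joint_positions": joint angles; "qd": joint speeds; "joint_torque": joint torques, N m; "position": TCP position; "tool_rot": TCP orientation; "contact_force": force on the tool from outside, world axes, zero at the start; "ft_torque": the same for the moment, N m; "finger_gap": finger opening in mm.
Only numpy, scipy, OpenCV 4.12 (cv2) and the standard library are available. Lean on these libraries where they do the work, as an engineer would, in place of code of your own. Each camera call takes 0.05 s, during which the arm holds its last target.

## Working session

There is one attempt and no reset: what is moved stays moved. The work goes in short steps, Python scripts to look and compute and a shell command to move; the robot and the scene stay as the last step left them, time stands still between calls to the robot, and variables do not carry over. Pictures are saved under pics/ and viewed, and the job is handed in when it is done.

```bash
ls; mkdir -p pics; python3 - <<'E'
from bench import r,get_image
import cv2,numpy as np
for n in("scene","top","wrist"):
    d=get_image(n); cv2.imwrite(f"pics/{n}0.png",d["color"][:,:,::-1])
    print(n,np.round(d["intrinsics"],1).tolist(),np.round(d["rvec"],4).tolist(),np.round(d["tvec"],1).tolist())
s=r.sense(); print({k:np.round(v,3).tolist() for k,v in s.items()}, r.tcp_to_grasp)
E
```

```text
pics
scene [[391.8, 0.0, 322.6], [0.0, 391.8, 202.6], [0.0, 0.0, 1.0]] [1.1279, 2.5636, -0.8047] [371.6, -272.6, 1324.1]
top [[494.8, 0.0, 312.1], [0.0, 494.8, 187.9], [0.0, 0.0, 1.0]] [2.1831, -2.1876, 0.1101] [-16.9, 538.8, 1266.8]
wrist [[312.7, 0.0, 318.7], [0.0, 312.7, 197.2], [0.0, 0.0, 1.0]] [-2.4247, -1.5183, -0.2403] [-598.9, -41.7, 380.3]
{'time_s': 0.15, 'joint_positions': [1.002, 0.359, 1.511, -0.0, 1.273, -0.115], 'qd': [-0.0, -0.002, -0.003, -0.0, -0.0, -0.002], 'joint_torque': [-0.0, -52.803, -27.893, -0.0, 0.008, 0.0], 'position': [262.739, 538.81, 230.638], 'tool_rot': [-0.0, 0.225, 0.974, -0.001], 'contact_force': [-0.429, 0.982, 0.386], 'ft_torque': [0.004, 0.033, -0.022], 'finger_gap': 85.446} 18.700000000000003
```

View pics/scene0.png

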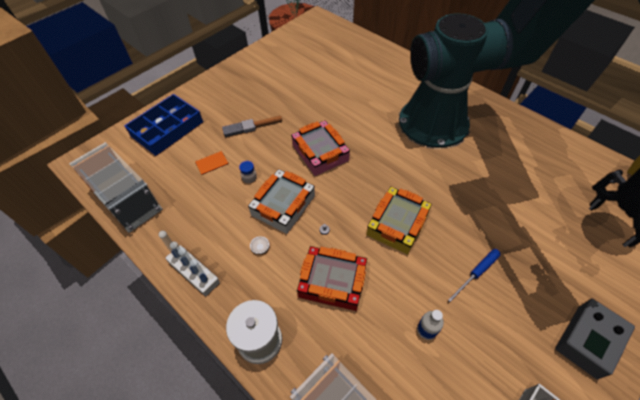

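View pics/top0.png

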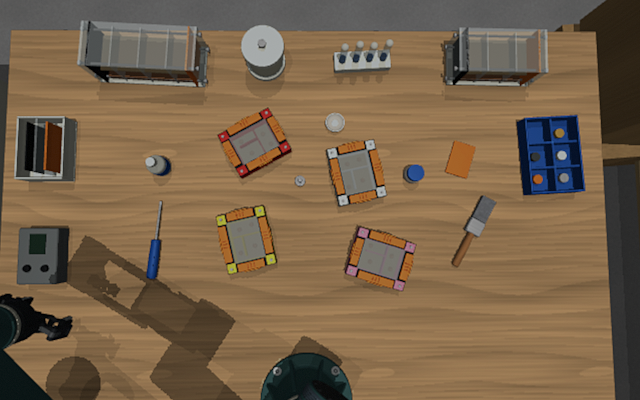

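View pics/wrist0.png

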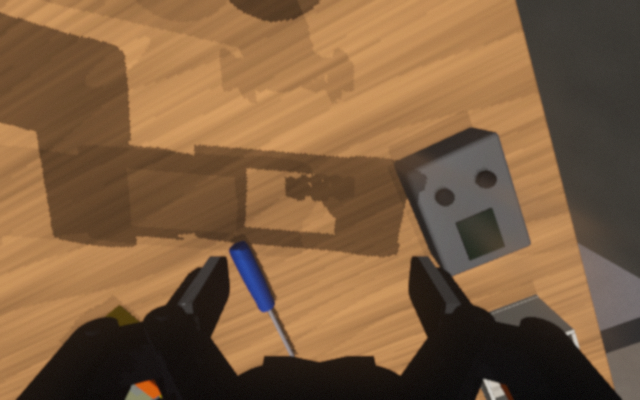

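The top view shows the white nest at about (357,173), and the scene view shows it at about (282,197). The jar is at (414,173), the dish at (335,122) and the thumbscrew at (300,181) in the top view. Next I'll measure the orange sections and the white corners.

```bash
cat > h.py <<'E'
import cv2,numpy as np
from bench import r,get_image
def cam(d):
    R=cv2.Rodrigues(np.array(d["rvec"],float))[0];t=np.array(d["tvec"],float).ravel();K=np.array(d["intrinsics"]);return K,R,t
def ray(d,p):
    K,R,t=cam(d);v=R.T@np.linalg.solve(K,[p[0],p[1],1.]);return -R.T@t,v
def onz(d,p,z):
    c,v=ray(d,p);return c+v*(z-c[2])/v[2]
def proj(d,X):
    K,R,t=cam(d);q=K@(R@np.asarray(X,float)+t);return q[:2]/q[2]
def tri(d1,p1,d2,p2):
    c1,v1=ray(d1,p1);c2,v2=ray(d2,p2)
    A=np.stack([v1,-v2],1);s=np.linalg.lstsq(A,c2-c1,rcond=None)[0]
    a,b=c1+v1*s[0],c2+v2*s[1];return (a+b)/2,np.linalg.norm(a-b)
def blobs(img,box,kind,amin=8):
    x0,y0,x1,y1=box;c=img[y0:y1,x0:x1]
    h=cv2.cvtColor(c,cv2.COLOR_RGB2HSV)
    if kind=="orange": m=cv2.inRange(h,(4,200,120),(14,255,255))
    else: m=cv2.inRange(h,(0,0,190),(179,40,255))
    n,l,st,ce=cv2.connectedComponentsWithStats(m)
    return [(int(st[i,4]),ce[i]+[x0,y0]) for i in range(1,n) if st[i,4]>=amin],m
E
python3 - <<'E'
from h import *
T=get_image("top");S=get_image("scene")
for n,d,b in(("t",T,(315,128,400,218)),("s",S,(240,160,325,235))):
    c=d["color"][b[1]:b[3],b[0]:b[2]]
    cv2.imwrite(f"pics/{n}1.png",cv2.resize(c[:,:,::-1],None,fx=6.5,fy=6.5,interpolation=0))
    for k in("orange","white"):
        print(n,k,[(a,np.round(p,1).tolist()) for a,p in blobs(d["color"],b,k,5)[0]])
E
```

```text
t orange []
t white []
s orange [(122, [294.0, 177.8]), (170, [265.4, 186.6]), (180, [296.9, 202.3]), (135, [267.5, 211.5])]
s white [(18, [279.1, 173.8]), (17, [307.6, 187.4]), (22, [255.0, 203.4]), (30, [283.9, 218.8])]
```

View pics/t1.png

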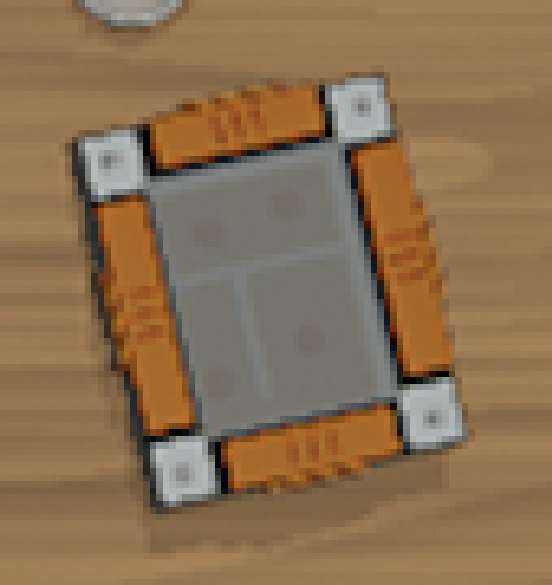

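View pics/s1.png

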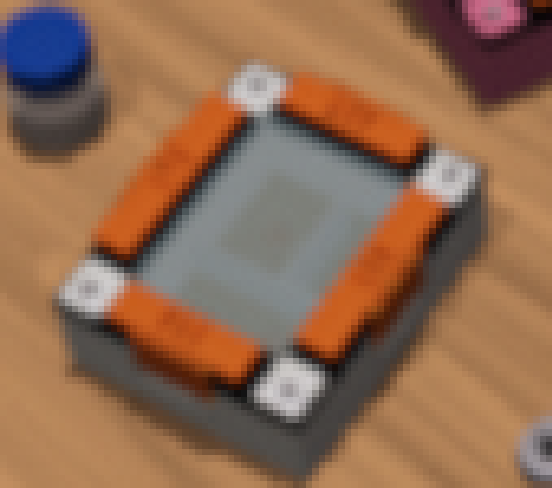

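```bash
python3 - <<'E'
from h import *
T=get_image("top");S=get_image("scene")
b=(318,132,397,215);c=T["color"][b[1]:b[3],b[0]:b[2]];h=cv2.cvtColor(c,cv2.COLOR_RGB2HSV)
def bl(m,amin):
    n,l,st,ce=cv2.connectedComponentsWithStats(m)
    return [(int(st[i,4]),ce[i]+[b[0],b[1]]) for i in range(1,n) if st[i,4]>=amin]
wt=bl(cv2.inRange(h,(0,0,140),(179,40,255)),20); ot=bl(cv2.inRange(h,(8,180,150),(20,255,255)),40)
print(wt,ot)
ws=blobs(S["color"],(240,160,325,235),"white",10)[0];os_=blobs(S["color"],(240,160,325,235),"orange",10)[0]
for nm,A,B,z in(("white",wt,ws,50),("orange",ot,os_,60)):
    for a,p in A:
        q=proj(S,onz(T,p,z)); j=min(B,key=lambda e:np.linalg.norm(e[1]-q))
        X,e=tri(T,p,S,j[1]); print(nm,a,np.round(onz(T,p,z),1),np.round(onz(S,j[1],z),1),np.round(X,1),round(e,1))
E
```

```text
[(68, array([369.94117647, 144.32352941])), (70, array([332.1       , 152.47142857])), (71, array([380.95774648, 190.92957746])), (71, array([343.01408451, 199.32394366]))] [(163, array([351.04907975, 146.68711656])), (227, array([376.71365639, 167.18061674])), (228, array([336.6754386 , 175.97807018])), (169, array([362.53254438, 196.56213018]))]
white 68 [ 649. -167.   50.] [ 645.2 -163.4   50. ] [ 647.1 -165.    51. ] 5.1
white 70 [627.9 -69.3  50. ] [626.4 -67.9  50. ] [627.1 -68.6  50.4] 2.0
white 71 [ 528.6 -193.7   50. ] [ 528.1 -189.9   50. ] [ 527.7 -192.9   47.4] 3.1
white 71 [507.2 -96.4  50. ] [508.2 -93.5  50. ] [506.9 -96.1  46.5] 1.6
orange 163 [ 641.2 -117.3   60. ] [ 643.8 -112.1   60. ] [ 641.7 -117.2   52.7] 2.0
orange 227 [ 588.4 -182.2   60. ] [ 591.  -178.4   60. ] [ 588.8 -182.7   54.1] 1.0
orange 228 [566. -80.  60.] [569.  -74.8  60. ] [566.2 -79.7  52.4] 2.1
orange 169 [ 513.5 -145.2   60. ] [ 514.3 -141.2   60. ] [ 513.  -144.7   56. ] 2.5
```

The white corners triangulate to z ≈ 49 mm, against 50 given, with spacing 123 x 100 mm, which fits the box. The nest centre is at about (578,-131), yaw 12.5°. The four section centres predicted from this match the orange blobs to within 1 mm. Next I'll work out the travel to the left section.

```bash
cat >> h.py <<'E'
C=np.array([577.8,-131.0]);A=np.radians(12.6);bx=np.array([np.cos(A),np.sin(A)]);by=np.array([-bx[1],bx[0]])
SEC=dict(left=C+52*by,near=C-65*bx,right=C-52*by,far=C+65*bx)
from scipy.spatial.transform import Rotation as Ro
def rel(xyz,pos=None,q=None):
    s=r.sense();pos=s["position"] if pos is None else pos;q=s["tool_rot"]
    return np.round(Ro.from_quat(np.roll(q,-1)).inv().apply(np.array(xyz)-pos),1)
E
python3 - <<'E'
from h import *
print({k:v.round(1) for k,v in SEC.items()})
print(rel([*SEC["left"],130]), Ro.from_quat(np.roll(r.sense()["tool_rot"],-1)).as_matrix().round(3).tolist())
E
```

```text
{'left': array([566.5, -80.3]), 'near': array([ 514.4, -145.2]), 'right': array([ 589.1, -181.7]), 'far': array([ 641.2, -116.8])}
[-544.3 -423.6  101.3] [[-0.899, 0.438, -0.0], [0.438, 0.899, -0.0], [0.0, -0.001, -1.0]]
```

```bash
python3 -m handwheel '[-0.015,-0.012,0,0,0,0,1,-0.045,-0.035,0,0,0,0,1,-0.075,-0.058,0,0,0,0,1,-0.106,-0.082,0,0,0,0,1,-0.137,-0.106,0,0,0,0,1,-0.168,-0.13,0,0,0,0,1,-0.199,-0.154,0,0,0,0,1,-0.23,-0.178,0,0,0,0,1,-0.26,-0.202,0,0,0,0,1,-0.29,-0.226,0,0,0,0,1]'
python3 - <<'E'
from h import *
print(rel([*SEC["left"],130]),r.sense()["joint_positions"])
E
```

```text
time_s: 1.18
position: [425.1, 207.2, 231.5]
tool_rot: [0.0, 0.225, 0.974, 0.0]
contact_force: [0.7, 0.5, -0.2]
finger_gap: -0.1
[-253.  -196.5  101.6] [ 3.07422548e-01  1.74270773e-01  1.77396115e+00 -5.22427296e-05
  1.19280894e+00 -8.09654436e-01]
```

```bash
python3 -m handwheel '[-0.03,-0.024,0.01,0,0,-4,1,-0.06,-0.047,0.02,0,0,-9,1,-0.09,-0.07,0.03,0,0,-14,1,-0.12,-0.093,0.04,0,0,-19,1,-0.15,-0.116,0.05,0,0,-24,1,-0.18,-0.14,0.06,0,0,-29,1,-0.21,-0.163,0.075,0,0,-34,1,-0.24,-0.187,0.09,0,0,-38.6,1,-0.253,-0.1965,0.1,0,0,-38.6,1,-0.253,-0.1965,0.1,0,0,-38.6,1]'
python3 - <<'E'
from h import *
s=r.sense()
print(rel([*SEC["left"],70]),s["joint_positions"])
d=get_image("wrist");cv2.imwrite("pics/w1.png",d["color"][:,:,::-1])
for k,v in SEC.items(): print(k,proj(d,[*v,60]).round(1))
d=get_image("scene");cv2.imwrite("pics/s2.png",cv2.resize(d["color"][100:280,200:440,::-1],None,fx=3,fy=3))
E
```

```text
time_s: 2.02
position: [566.8, -81.9, 129.3]
tool_rot: [-0.001, -0.108, 0.994, -0.0]
contact_force: [0.6, -0.4, -0.2]
finger_gap: 0.2
[-0.1  1.7 59.3] [-2.63549193e-01  4.31009184e-01  1.68165297e+00 -1.07768602e-03
  1.02995157e+00 -2.04931381e+00]
left [321.1 211.2]
near [242.  118.9]
right [177.2 211.5]
far [255.1 288.6]
```

View pics/w1.png

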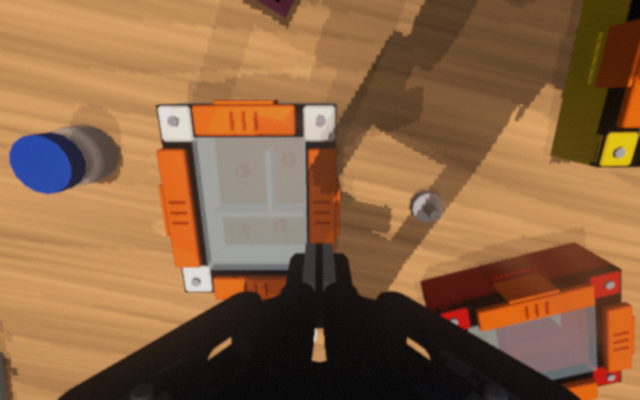

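View pics/s2.png

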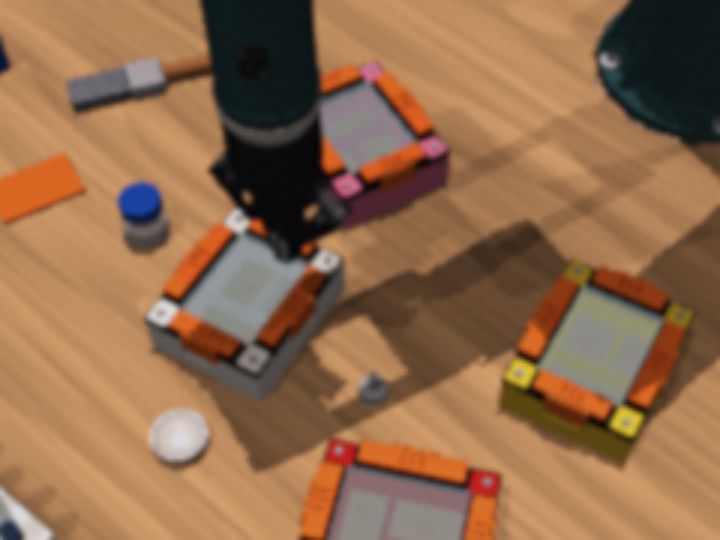

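The wrist view shows the nest with the right section's ribs at (178,212), left at (322,207), near at (245,121) and far at about (255,287). All are within about 5 px of the projected centres, which assume a top height of 60 mm, so that height holds too. Next is lowering onto the left section.

```bash
python3 -m handwheel '[0,0.001,0.015,0,0,0,1,0,0.0015,0.035,0,0,0,1,0,0.0015,0.055,0,0,0,1,0,0.0015,0.063,0,0,0,1,0,0.0015,0.065,0,0,0,1,0,0.0015,0.067,0,0,0,1,0,0.0015,0.069,0,0,0,1,0,0.0015,0.070,0,0,0,1]'
python3 - <<'E'
from h import *
d=get_image("wrist");cv2.imwrite("pics/w2.png",d["color"][:,:,::-1])
E
```

```text
time_s: 2.78
position: [566.2, -76.9, 62.2]
tool_rot: [0.001, -0.11, 0.994, -0.0]
contact_force: [-1.4, -1.2, 0.5]
finger_gap: -0.1
```

View pics/w2.png

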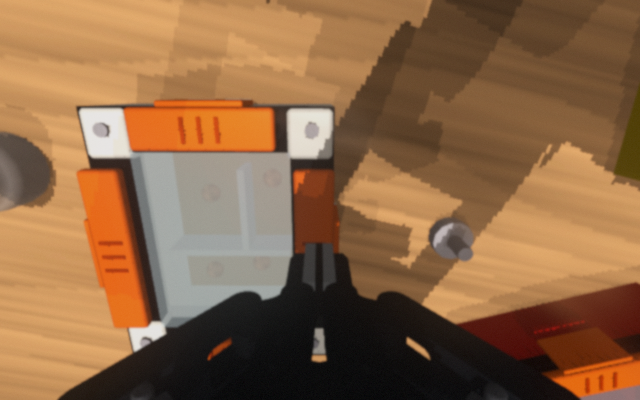

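The measured y of -76.9 is 3.4 mm too far outward, because I computed the last shift while the arm was still settling. I'll correct it and then press.

```bash
python3 -m handwheel '[0,-0.0035,0,0,0,0,1,0,-0.0035,0.001,0,0,0,1,0,-0.0035,0.003,0,0,0,1,0,-0.0035,0.004,0,0,0,1,0,-0.0035,0.005,0,0,0,1,0,-0.0035,0.006,0,0,0,1,0,-0.0035,0.007,0,0,0,1]'
```

```text
time_s: 3.42
position: [565.8, -80.3, 53.9]
tool_rot: [-0.0, -0.11, 0.994, 0.0]
contact_force: [-1.1, -0.8, 9.7]
finger_gap: 0.3
```

```bash
python3 -m handwheel '[0,0,0.001,0,0,0,1,0,0,0.002,0,0,0,1]'
```

```text
time_s: 3.58
position: [565.9, -80.4, 53.8]
tool_rot: [-0.0, -0.11, 0.994, 0.0]
contact_force: [-6.9, 1.3, 30.2]
finger_gap: 0.2
```

The left section is on its stop: z is 53.8 and the force rose to 30 N. I'll lift and go to the near section, +65 mm along tool x and -52 mm along tool y.

```bash
python3 -m handwheel '[0,0,-0.006,0,0,0,1,0,0,-0.024,0,0,0,1,0.01,-0.008,-0.03,0,0,0,1,0.03,-0.024,-0.03,0,0,0,1,0.05,-0.04,-0.03,0,0,0,1,0.065,-0.052,-0.03,0,0,0,1,0.065,-0.052,-0.03,0,0,0,1,0.065,-0.052,-0.03,0,0,0,1]'
python3 - <<'E'
from h import *
print(rel([*SEC["near"],60]))
d=get_image("wrist");cv2.imwrite("pics/w3.png",d["color"][:,:,::-1])
d=get_image("scene");cv2.imwrite("pics/s3.png",cv2.resize(d["color"][140:250,220:340,::-1],None,fx=5,fy=5))
E
```

```text
time_s: 4.25
position: [513.1, -146.2, 82.1]
tool_rot: [-0.0, -0.109, 0.994, 0.0]
contact_force: [0.6, -0.1, -0.2]
finger_gap: 0.0
[-1.5  0.7 22.1]
```

View pics/w3.png

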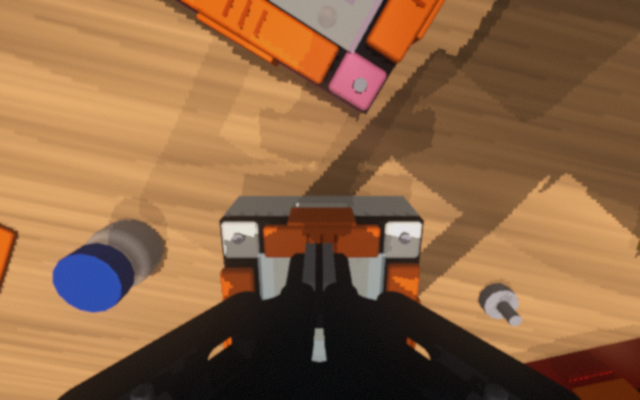

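View pics/s3.png

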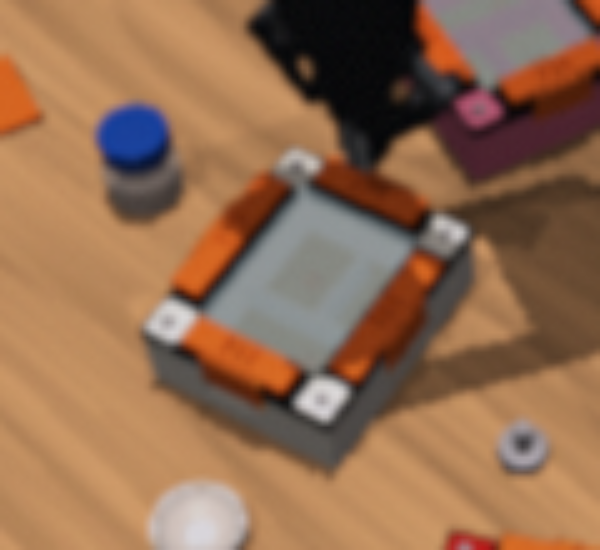

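The fingers are over the near section, centred on it in the wrist view at (322,240), and the box looks unmoved. Next is the near press.

```bash
python3 -m handwheel '[-0.001,0.0005,0.008,0,0,0,1,-0.001,0.0005,0.017,0,0,0,1,-0.001,0.0005,0.021,0,0,0,1,-0.001,0.0005,0.023,0,0,0,1,-0.001,0.0005,0.025,0,0,0,1,-0.001,0.0005,0.027,0,0,0,1,-0.001,0.0005,0.0285,0,0,0,1,-0.001,0.0005,0.0285,0,0,0,1]'
```

```text
time_s: 5.02
position: [515.0, -144.6, 54.1]
tool_rot: [-0.0, -0.11, 0.994, 0.0]
contact_force: [-0.9, 1.4, 3.8]
finger_gap: 0.4
```

```bash
python3 -m handwheel '[0,0,0.001,0,0,0,1,0,0,0.002,0,0,0,1]'
```

```text
time_s: 5.18
position: [515.1, -144.6, 53.7]
tool_rot: [0.0, -0.11, 0.994, -0.0]
contact_force: [-7.8, 5.0, 35.8]
finger_gap: -0.2
```

The near section is on its stop. The right section is next, -65 mm along tool x and -52 mm along tool y.

```bash
python3 -m handwheel '[0,0,-0.006,0,0,0,1,0,0,-0.024,0,0,0,1,-0.01,-0.008,-0.03,0,0,0,1,-0.03,-0.024,-0.03,0,0,0,1,-0.05,-0.04,-0.03,0,0,0,1,-0.065,-0.052,-0.03,0,0,0,1,-0.065,-0.052,-0.03,0,0,0,1,-0.065,-0.052,-0.03,0,0,0,1,-0.065,-0.052,-0.03,0,0,0,1]'
python3 - <<'E'
from h import *
print(rel([*SEC["right"],60]))
d=get_image("wrist");cv2.imwrite("pics/w4.png",d["color"][:,:,::-1])
E
```

```text
time_s: 5.93
position: [588.7, -180.8, 81.3]
tool_rot: [-0.001, -0.11, 0.994, 0.0]
contact_force: [0.0, -0.4, -0.4]
finger_gap: -0.4
[-0.3 -1.  21.3]
```

View pics/w4.png

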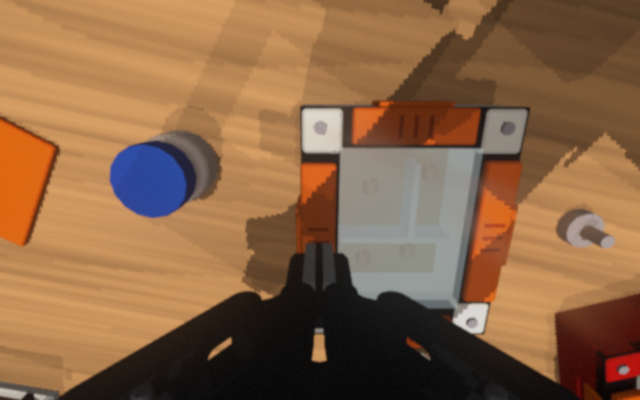

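The fingers sit over the right section, whose centreline is at about column 318. The jar at (153,180) is clear. Next is the right press.

```bash
python3 -m handwheel '[0,-0.001,0.008,0,0,0,1,0,-0.001,0.017,0,0,0,1,0,-0.001,0.021,0,0,0,1,0,-0.001,0.023,0,0,0,1,0,-0.001,0.025,0,0,0,1,0,-0.001,0.027,0,0,0,1,0,-0.001,0.0285,0,0,0,1,0,-0.001,0.0285,0,0,0,1]'
```

```text
time_s: 6.65
position: [590.0, -182.2, 54.0]
tool_rot: [-0.0, -0.11, 0.994, -0.0]
contact_force: [-3.7, 0.9, 7.2]
finger_gap: -0.1
```

```bash
python3 -m handwheel '[0,0,0.001,0,0,0,1,0,0,0.0015,0,0,0,1]'
```

```text
time_s: 6.82
position: [590.0, -182.3, 53.9]
tool_rot: [0.0, -0.11, 0.994, -0.0]
contact_force: [-7.5, 2.0, 22.7]
finger_gap: 0.2
```

The right section is on its stop. The far section is next, -65 mm along tool x and +52 mm along tool y.

```bash
python3 -m handwheel '[0,0,-0.006,0,0,0,1,0,0,-0.024,0,0,0,1,-0.01,0.008,-0.03,0,0,0,1,-0.03,0.024,-0.03,0,0,0,1,-0.05,0.04,-0.03,0,0,0,1,-0.065,0.052,-0.03,0,0,0,1,-0.065,0.052,-0.03,0,0,0,1,-0.065,0.052,-0.03,0,0,0,1,-0.065,0.052,-0.03,0,0,0,1]'
python3 - <<'E'
from h import *
print(rel([*SEC["far"],60]))
d=get_image("wrist");cv2.imwrite("pics/w5.png",d["color"][:,:,::-1])
E
```

```text
time_s: 7.57
position: [641.9, -117.2, 81.5]
tool_rot: [-0.0, -0.11, 0.994, -0.0]
contact_force: [0.0, 0.5, -0.4]
finger_gap: 0.3
[ 0.6  0.5 21.5]
```

View pics/w5.png

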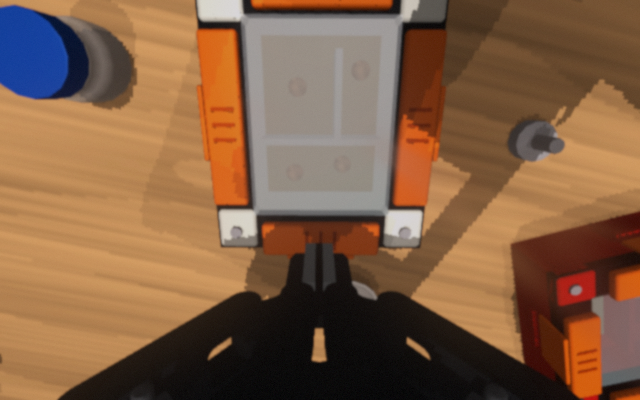

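The fingers are over the far section, centred on column 320. The dish shows behind the fingers at (365,290), but it is only 16 mm high. Next is the far press.

```bash
python3 -m handwheel '[0.001,0,0.008,0,0,0,1,0.001,0,0.017,0,0,0,1,0.001,0,0.021,0,0,0,1,0.001,0,0.023,0,0,0,1,0.001,0,0.025,0,0,0,1,0.001,0,0.027,0,0,0,1,0.001,0,0.0285,0,0,0,1,0.001,0,0.0285,0,0,0,1]'
```

```text
time_s: 8.28
position: [641.1, -117.7, 54.0]
tool_rot: [-0.0, -0.11, 0.994, -0.0]
contact_force: [-2.3, -0.3, 6.2]
finger_gap: 0.3
```

```bash
python3 -m handwheel '[0,0,0.001,0,0,0,1,0,0,0.0015,0,0,0,1]'
```

```text
time_s: 8.45
position: [641.2, -117.7, 53.9]
tool_rot: [0.0, -0.11, 0.994, -0.0]
contact_force: [-6.4, 1.0, 21.2]
finger_gap: 0.1
```

The far section is on its stop. I'll rise straight up, then move aside to the robot's left so the cameras can see the box.

```bash
python3 -m handwheel '[0,0,-0.006,0,0,0,1,0,0,-0.03,0,0,0,1,0,0,-0.06,0,0,0,1,0,0,-0.09,0,0,0,1,0,0,-0.12,0,0,0,1,0,0,-0.15,0,0,0,1,0.02,0.03,-0.17,0,0,0,1,0.04,0.06,-0.18,0,0,0,1,0.06,0.09,-0.18,0,0,0,1,0.08,0.12,-0.18,0,0,0,1]' && python3 -m handwheel '[0.01,0.035,0,0,0,0,1,0.02,0.07,0,0,0,0,1,0.03,0.105,0,0,0,0,1,0.04,0.14,0,0,0,0,1,0.05,0.175,0,0,0,0,1,0.06,0.21,0,0,0,0,1,0.06,0.21,0,0,0,0,1,0.06,0.21,0,0,0,0,1]'
python3 - <<'E'
from h import *
T=get_image("top");S=get_image("scene")
cv2.imwrite("pics/t6.png",T["color"][:,:,::-1])
cv2.imwrite("pics/s6.png",cv2.resize(S["color"][130:260,210:350,::-1],None,fx=5,fy=4.6))
b=(318,132,397,215);c=T["color"][b[1]:b[3],b[0]:b[2]];h=cv2.cvtColor(c,cv2.COLOR_RGB2HSV)
n,l,st,ce=cv2.connectedComponentsWithStats(cv2.inRange(h,(0,0,140),(179,40,255)))
wt=[ce[i]+b[:2] for i in range(1,n) if st[i,4]>20];print([onz(T,p,50).round(1).tolist() for p in wt])
ws,_=blobs(S["color"],(240,160,325,235),"white",10);print([onz(S,p,50).round(1).tolist() for a,p in ws])
print([(a,p.round(1).tolist()) for a,p in blobs(S["color"],(240,160,325,235),"orange",10)[0]])
E
```

```text
time_s: 9.28
position: [536.6, -17.1, 232.9]
tool_rot: [0.001, -0.109, 0.994, -0.0]
contact_force: [-0.3, 0.4, 0.4]
finger_gap: -0.1
time_s: 9.95
position: [431.7, 175.5, 232.0]
tool_rot: [0.0, -0.112, 0.994, 0.0]
contact_force: [0.5, -0.5, -0.5]
finger_gap: 0.1
[[648.9, -166.5, 50.0], [626.0, -77.3, 50.0], [606.4, -158.6, 50.0], [528.4, -193.3, 50.0], [506.5, -95.8, 50.0]]
[[528.6, -189.8, 50.0], [506.8, -93.9, 50.0], [647.7, -165.1, 50.0], [626.4, -67.3, 50.0]]
[(117, [294.0, 178.9]), (161, [265.6, 187.9]), (190, [297.1, 203.3]), (154, [267.7, 212.4])]
```

View pics/t6.png

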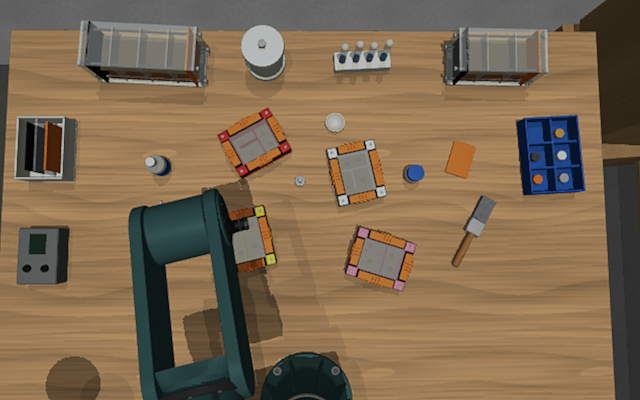

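View pics/s6.png

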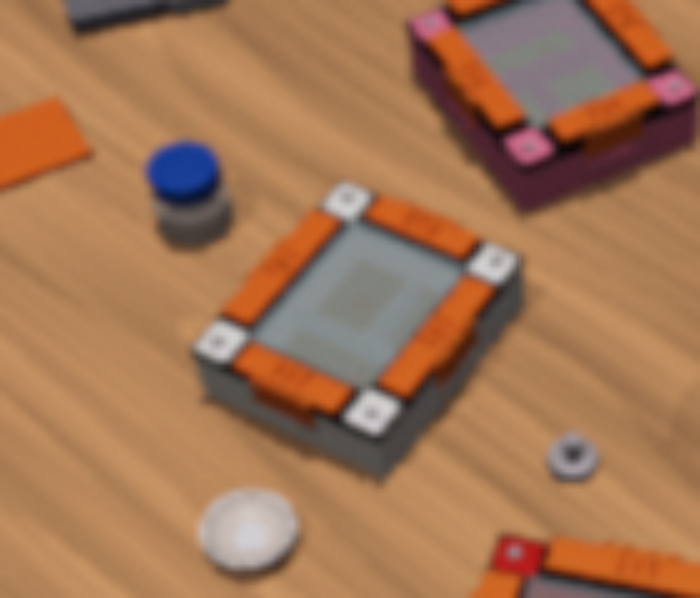

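The box hasn't moved: its corners are where they were, to about 2 mm. In the scene view all four orange blobs dropped 0.9–1.3 px, which fits about 6 mm of travel, and the gaps beside the corners are closed. The arm touches nothing.

```bash
python3 -c "
from bench import r
print(r.finish_job())"
```

```text
the job is handed in; nothing more can be done
None
```

I pressed the four rim sections down one at a time with the shut fingertips, in the order left, near, right, far, then lifted clear, moved aside and handed the job in at about 10 s. The hand-in reports no verdict.

- **Sections shut:** at each section the fingertips stopped at 53.7–53.9 mm (54 mm is shut), and the force rose to 21–36 N on the hard stop. With the arm clear, all four orange sections sat 0.9–1.3 px lower in the scene view, which fits about 6 mm of travel.
- **Box and other objects:** in the scene view the box's white corners are within about 2 mm of where they started. The other objects I could see look unmoved. The arm hid the screwdriver in the last top view, so I could not check that one, though nothing went near it.
- **Checks that disagreed:**
  - The two cameras differed by 2–5 mm on the corner positions.
  - Orange section tops triangulated to 52–56 mm rather than 60. I put this down to visible side faces biasing the colour blobs. I used 60 mm, and the wrist view agreed with it.
  - In the last top view, light on the window spoiled the far-left corner's colour mask, so that corner rests on the scene view only.
  - My first approach was 3.4 mm too far outward, and I corrected it before pressing.

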